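# Draw home the shutter slide behind the meter's raised lid

## Robot

A 7-joint arm with a two-finger parallel gripper is mounted at the origin on the work surface. World frame = base frame: x ahead of the robot, y to its left, z up, the work surface at z = 0. Lengths are in m, angles in rad, forces in N, time in s.
With the tool pointing down it reaches from about 0.425 to 0.95 m from the base axis. Payload 16.7 kg.
Tool frame: the origin (TCP) lies between the finger pads; the fingertips stand 14 mm ahead of it and the grasp point (between the pads) lies 5 mm behind it; z points along the fingers, y is the direction in which the jaws open and shut (so a half turn about z gives the same grasp; the last joint's range is limited). The gripper opens to 94 mm and grips with 3 to 60 N. Pads are 16 mm wide; open, the fingers measure 119 mm over their backs; the gripper's body (75 mm by 177 mm) begins 78 mm behind the grasp point.
Start: joints at [1.135, 0.426, 0.074, 1.606, -0.034, 1.111, -0.067], TCP at [0.191, -0.647, 0.219] pointing down, gripper open.
Joint ranges: [-2.85, 2.85], [-0.5, 2.14], [-1.23, 1.37], [0.21, 2.46], [-1.02, 4.16], [0.16, 2.05], [-2.73, 2.73]. Speed limits (rad/s): [1.89, 1.89, 2.39, 2.39, 3.01, 3.01, 3.01].

## Interface

Orientations are given as a unit quaternion [w, x, y, z].
In Python, from cell import monitor, vision, ticket gives the robot as it stands. The module is installed in compiled form; this text tells all that it offers.
- The arm moves only by the tool servo_tool, never from a script. Its argument "rows" is a list of rows, each an object with "travel": the shift along the tool's x, y, z in cm, a list of three; "yaw": the turn about the tool's z in degrees. In form: [{"travel": [tx, ty, tz], "yaw": yaw}, ...]. A call has 1 to 10 rows; each row shifts and turns the pose as measured when the row begins, along the tool's axes as they then stand; what a row does not reach is not made up. A row lasts 1/12 s, in which the tool goes at most 41.7 mm and 7.16 degrees, less where a joint would pass 70% of its speed; a pose out of reach is approached as far as the arm can. A call is refused whole if a number of a shift passes 4.17 or a number of a turn 7.16, either way. A call with a gripper value outside its range is refused whole. "gripper" is the opening, from 0 (shut) to 1 (fully open), set as the call begins (left out, the last holds). The fingers move at their own pace and stop on an object; the grip force is fixed at half the most. Time passes only in rows, so rows that do not move let the fingers close. It gives the time, the measured TCP pose, the force and the opening at its end, in the units of the state.
- monitor.get_obs(): the state, without advancing time (a new reading comes with each control period).
- vision.read_camera(name): name is "side" or "top"; returns (picture, depth): 384x512x3 uint8, red, green, blue; 384x512 float32, m along the optical axis (not along the pixel's ray), 0 where there is no reading.
- vision.camera_info(name): a dict with "K" (3x3 intrinsics, pixels), "rvec" (rotation vector, rad) and "tvec" (3), from world to camera coordinates, as OpenCV has them. Camera axes: x right, y down, z forward; pixel columns grow to the right and rows downward; lengths in m; the calibration is good to about 2 mm. A picture is of the moment at which its call begins. camera_info takes no time and is no camera call.
- ticket.finish_job(): hands the job in, once; it reports no verdict.
The state is a dict: "clock": time; "joints": joint angles; "joint_velocities": joint speeds; "joint_efforts": joint torques, N m; "tool_pos": TCP position; "tcp_rot": TCP orientation; "ft_force": force on the tool from outside, world axes, zero at the start; "wrist_torque": the same for the moment, N m; "opening": finger opening in m.
Only numpy, scipy, OpenCV 4.12 (cv2) and the standard library are available. Lean on these libraries where they do the work, as an engineer would, in place of code of your own. Each camera call takes 0.05 s, during which the arm holds its last target. There are 200 camera calls.

## Task

The white meter's metal shutter slide stands behind its raised black lid, where a hand must not go. Take the bent steel rod off its white rest, reach over the lid with it, hook the far side of the slide's tab and draw it all the way towards the lid; press it against its end stop with a steady 9 N or so for about a second (more than 15 N on the slide damages it), then lay the rod back on its rest as it was. Do not lean on the lid, and leave the jars, dish and timer where they are.

Things in the scene. Friction and masses are not known exactly. Their poses are not given: they have to be found in the camera images.
- rod: Bent rod, about 0.16 kg, lying level on the rest. Origin at the middle of its black handle block (50 in x, 14 in y, 28 mm in z; grip across the 14). A round steel bar 8 mm thick runs through it along the rod's x from -75 to +135 mm at z = 0 and there bends square down into a round leg, 8 mm thick, along -z, ending 94 mm below the bar's axis. z is up as it lies.
- rod_tip (a point): Lowest point of the rod's leg, at (135, 0, -94) mm in the rod's frame; axes as the rod's.
- rest: White rest, fixed. Origin on the bench under the seat. Base 175 x 70 x 8 mm; two upright forks, 10 mm thick, at x = -50 and +85 mm in its frame, each with an open-topped slot 24 mm wide; slot floor 121 mm, prong tops 143 mm above the bench. The rod lies in both slots, its leg hanging free beyond the +85 fork.
- rest_seat (a point): Where the rod's origin belongs on the rest: 125 mm above the bench, x axis along the bar towards the leg, z up.
- meter: White instrument, fixed, 220 x 220 mm, flat deck 70 mm above the bench. Origin on the bench under the middle of the lid; x points from the lid towards the slide, away from the robot (front with small screen at x = -110 mm, back at +110), z up. The slide's slot runs along x on the deck behind the lid.
- lid: Raised black lid of the meter, a fixed upright plate 8 mm thick (x), 190 mm wide (y), its top edge 155 mm above the bench. Same origin and axes as the meter. Touching it with more than 5 N counts as leaning on it.
- tab_top (a point): Top edge of the slide tab's far (+x) face, mid-width, 112 mm above the bench; axes as the meter's; moves with the slide. The tab is an upright aluminium plate 6 mm thick in x, 34 mm wide in y, from the deck to 42 mm above it; nothing stands behind it. Its low foot (7 mm high) reaches 7 mm beyond the tab's faces.
- slide (a joint): Travel of the slide, m: 0 at its far end, growing as the tab is drawn towards the lid (meter -x), 0.040 at the hard end stop, where the tab's far face is 33 mm beyond the lid's mid-plane. Starts at 0 to 0.010. Drags with about 2 N, no spring, stays where it is left. Through a firmly held rod the force at the stop rises by some 4 to 7 N per mm.
- jar1: Bystander: closed sample jar with white cap, 56 mm across, 62 mm high, loose. Origin at the middle of its underside.
- jar2: Bystander: closed sample jar with white cap, 56 mm across, 62 mm high, loose. Origin at the middle of its underside.
- jar3: Bystander: closed sample jar with white cap, 56 mm across, 62 mm high, loose. Origin at the middle of its underside.
- jar4: Bystander: closed sample jar with white cap, 56 mm across, 62 mm high, loose. Origin at the middle of its underside.
- jar5: Bystander: closed sample jar with white cap, 56 mm across, 62 mm high, loose. Origin at the middle of its underside.
- dish: Bystander: shallow metal dish, 90 mm across, 18 mm high, loose. Origin at the middle of its underside.
- timer: Bystander: white bench timer, 30 x 75 x 55 mm high, loose. Origin at the middle of its underside.
There are look-alikes about, which are no part of the job. What is shaped like the rest but brown is not meant.

How it is judged:
On the way, in this order (a step that is already met when the one before it is completed fails the run):
1. the rod is lifted off its rest (z of rod in the frame of rest above 0.155 m and contact force between rod and rest below 0.05 N), for 0.1 s.
2. the slide is held home against its stop by the rod, pressed with 5 to 15 N for 0.6 s (value of joint slide above 0.0385 m and contact force between rod and slide between 5 and 15 N), for 0.6 s.
At the end, for the whole second after the job is handed in: The slide is home (within 2.5 mm of its end stop); the rod lies released and at rest in both forks of its rest, leg down and towards the same end as before: its origin within 22 mm sideways or lengthways and 4 mm in height of the seat, its bar within 0.2 rad of the seat's x axis (value of joint slide above 0.0375 m and horizontal distance between rod and rest_seat below 0.022 m and z of rod in the frame of rest_seat between -0.004 and 0.004 m and angle between the x axis of rod and the x axis of rest_seat, either way round below 0.2 rad and x of rod_tip in the frame of rest_seat above 0.1 m and z of rod_tip in the frame of rest_seat below -0.08 m and linear speed of rod below 0.02 m/s); the robot touches nothing.
It fails at once if the slide is pushed with more than 15 N (contact force between anything else and slide above 15 N).
It fails at once if the gripper or arm touches the slide (contact force between any of the fingers, the arm and slide above 0.3 N).
It fails at once if something leans on the lid with more than 5 N (contact force between anything else and lid above 5 N).
It fails at once if a jar, the dish or the timer is moved by more than 15 mm (distance of any of jar1, jar2, jar3, jar4, jar5, dish, timer from where it was at the start of the episode above 0.015 m).
It also fails if it takes over 59 s, if anything falls off the work surface, if the arm or the gripper's body presses on something with over 40 N, if the wrist force passes 120 N, or if a joint passes its speed limit or range.

## Working session

There is one attempt and no reset: what is moved stays moved. The work goes in short steps, Python scripts to look and compute and a tool call to move; the robot and the scene stay as the last step left them, time stands still between calls to the robot, and variables do not carry over. Pictures are saved under pics/ and viewed, about 8 in all and at most 12, crops included, and the job is handed in when it is done.

Besides the shell and the picture viewer there is one more tool, called after "Emit:" by a JSON object that holds its "api" and its "payload", one argument or row to a line. servo_tool: Moves the arm, as the interface text tells. Its arguments: {"type":"object","properties":{"rows":{"type":"array"},"gripper":{"type":"number"}},"required":["rows"]}

```bash
mkdir -p pics; cat > h.py <<'E'
import numpy as np, cv2
from cell import monitor, vision, ticket
def cam(n):
    i=vision.camera_info(n); R=cv2.Rodrigues(np.array(i["rvec"],float))[0]
    return np.array(i["K"],float).reshape(3,3),R,np.array(i["tvec"],float).ravel()
def ray(n,uv):
    K,R,t=cam(n); d=R.T@np.linalg.solve(K,[uv[0],uv[1],1.]); return -R.T@t,d
def onz(n,uv,z):
    o,d=ray(n,uv); return o+d*(z-o[2])/d[2]
def proj(n,p):
    K,R,t=cam(n); c=K@(R@np.asarray(p,float)+t); return c[:2]/c[2]
def cloud(n,D):
    K,R,t=cam(n); v,u=np.mgrid[:D.shape[0],:D.shape[1]]
    P=np.linalg.inv(K)@np.stack([u.ravel(),v.ravel(),np.ones(u.size)])*D.ravel()
    return (R.T@(P-t[:,None])).T.reshape(*D.shape,3)
def tri(a,b):
    (o,d),(p,e)=ray("side",a),ray("top",b); d=d/np.linalg.norm(d);e=e/np.linalg.norm(e)
    s=np.linalg.lstsq(np.stack([d,-e],1),p-o,rcond=None)[0]
    A=o+s[0]*d;B=p+s[1]*e; return (A+B)/2,np.linalg.norm(A-B)
def rot(q): 
    from scipy.spatial.transform import Rotation as R; return R.from_quat([q[1],q[2],q[3],q[0]]).as_matrix()
E
python3 - <<'E'
from h import *
for n in("side","top"):
    im,D=vision.read_camera(n); np.savez(f"{n}0.npz",im=im,D=D)
    cv2.imwrite(f"pics/{n}0.png",cv2.resize(im[:,:,::-1],(800,600),interpolation=cv2.INTER_CUBIC))
    K,R,t=cam(n); print(n,K.round(1).tolist(),(-R.T@t).round(3),R.round(2).tolist())
o=monitor.get_obs(); print(o); print(rot(o["tcp_rot"]).round(3))
E
```

```text
side [[434.9, 0.0, 258.5], [0.0, 434.9, 184.6], [0.0, 0.0, 1.0]] [0.41  0.945 0.815] [[-0.99, -0.12, 0.01], [-0.08, 0.56, -0.82], [0.09, -0.82, -0.57]]
top [[412.4, 0.0, 255.7], [0.0, 412.4, 192.3], [0.0, 0.0, 1.0]] [ 0.31  -0.045  1.239] [[-0.01, -1.0, 0.0], [-0.98, 0.01, -0.19], [0.19, -0.01, -0.98]]
{'clock': 0.1, 'joints': array([ 1.13448548,  0.42665359,  0.07385625,  1.60651433, -0.03408242,
        1.11078526, -0.06709253]), 'joint_velocities': array([ 1.78351786e-04, -1.41329105e-03,  6.05411639e-04, -2.51100223e-03,
       -8.66459868e-05, -7.14179873e-04, -2.42028315e-04]), 'joint_efforts': array([ 7.99233763e-03, -9.37480044e+01,  3.67727950e+00, -4.55046523e+01,
       -4.85749834e-02,  1.68129068e-02,  2.15796081e-05]), 'tool_pos': array([ 0.19082109, -0.64709102,  0.21886897]), 'tcp_rot': array([-5.36471292e-04,  9.89736219e-01,  1.42905259e-01, -1.24353956e-04]), 'ft_force': array([-0.8658326 , -0.10540429, -0.05850265]), 'wrist_torque': array([-0.02964939, -0.02277396,  0.04661509]), 'opening': 0.09382399464918544}
[[ 0.959  0.283 -0.   ]
 [ 0.283 -0.959  0.001]
 [-0.    -0.001 -1.   ]]
```

View pics/side0.png

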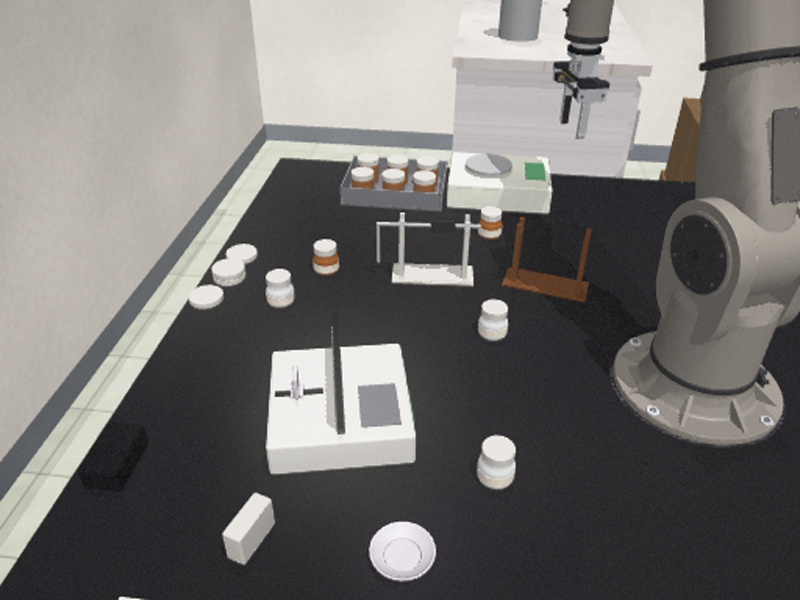

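View pics/top0.png

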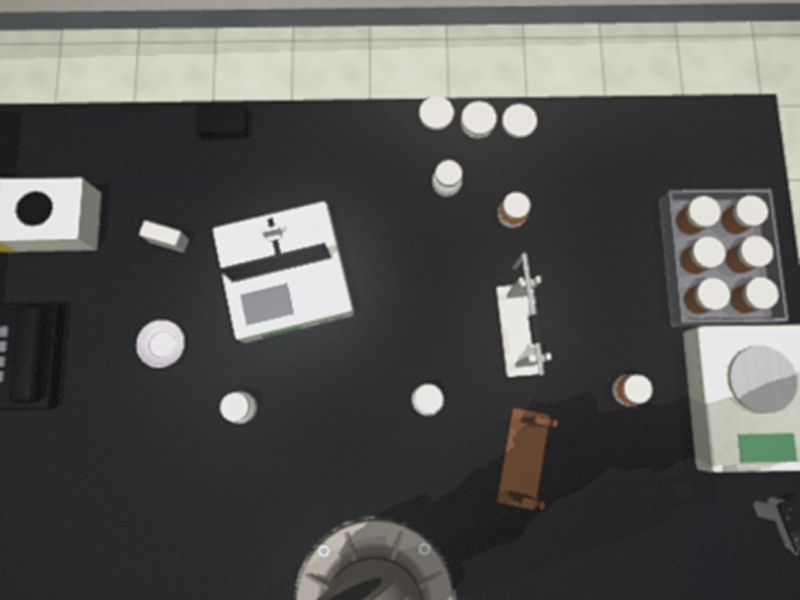

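The side view shows the white rest at (432,275) with the rod on it and its leg at (378,240). The brown look-alike is at (545,285) and the meter at (340,410), with the lid at (337,375) and the tab at (296,383). In the top view, the rest is at (518,330), the leg end of the rod at (522,262), the brown rest at (525,455), the meter at (283,270) and the tab at (272,232). I choose the white rest and check it in one close crop.

```bash
python3 - <<'E'
from h import *
S=np.load("side0.npz");T=np.load("top0.npz")
s=.64
def crop(im,x0,y0,w,h): return cv2.resize(im[y0:y0+h,x0:x0+w,::-1],(400,300),interpolation=cv2.INTER_CUBIC)
a=crop(S["im"],230,125,100,75); b=crop(T["im"],290,155,100,75)
c=crop(S["im"],160,200,120,90); d=crop(T["im"],130,120,100,75)
cv2.imwrite("pics/crop1.png",np.vstack([np.hstack([a,b]),np.hstack([c,d])]))
C=cloud("top",T["D"]);Cs=cloud("side",S["D"])
# rod region points by height
for nm,CC in(("top",C),("side",Cs)):
    P=CC.reshape(-1,3)
    m=(P[:,2]>.105)&(P[:,2]<.16)&(P[:,0]>.2)&(P[:,0]<.62)&(P[:,1]>-.45)&(P[:,1]<-.18)
    Q=P[m]; print(nm,len(Q)); 
    print(Q[np.argsort(Q[:,0])][::max(1,len(Q)//40)].round(3).tolist())
# white deck
P=C.reshape(-1,3);I=T["im"].reshape(-1,3)
m=(np.abs(P[:,2]-.07)<.006)&(I.min(1)>120)&(P[:,0]>.25)&(P[:,1]>0)&(P[:,1]<.4)
r=cv2.minAreaRect(P[m][:,:2].astype(np.float32)); print("deck",m.sum(),r,cv2.boxPoints(r).round(3).tolist())
m=(P[:,2]>.145)&(P[:,2]<.165)&(P[:,0]>.25)&(P[:,1]>0)&(P[:,1]<.4)
Q=P[m];r=cv2.minAreaRect(Q[:,:2].astype(np.float32)); print("lid",m.sum(),np.median(Q,0),r,Q[:,2].max())
m=(P[:,2]>.10)&(P[:,2]<.125)&(P[:,0]>.25)&(P[:,1]>0)&(P[:,1]<.4)&(I.min(1)>70)
print("tab",P[m].round(3).tolist())
E
```

```text
top 504
[[0.304, -0.308, 0.146], [0.306, -0.302, 0.116], [0.309, -0.301, 0.119], [0.311, -0.309, 0.143], [0.312, -0.277, 0.145], [0.314, -0.275, 0.13], [0.396, -0.29, 0.131], [0.407, -0.291, 0.128], [0.413, -0.282, 0.121], [0.415, -0.3, 0.126], [0.417, -0.273, 0.142], [0.419, -0.297, 0.118], [0.421, -0.285, 0.123], [0.423, -0.3, 0.128], [0.429, -0.29, 0.127], [0.44, -0.288, 0.126], [0.446, -0.294, 0.14], [0.449, -0.289, 0.135], [0.454, -0.281, 0.139], [0.459, -0.286, 0.142], [0.463, -0.28, 0.135], [0.468, -0.279, 0.141], [0.473, -0.281, 0.142], [0.477, -0.279, 0.116], [0.481, -0.29, 0.14], [0.487, -0.288, 0.141], [0.491, -0.278, 0.134], [0.502, -0.282, 0.134], [0.514, -0.284, 0.128], [0.526, -0.279, 0.126], [0.537, -0.277, 0.124], [0.547, -0.262, 0.134], [0.548, -0.261, 0.141], [0.549, -0.273, 0.123], [0.55, -0.26, 0.118], [0.552, -0.291, 0.144], [0.555, -0.293, 0.146], [0.557, -0.287, 0.122], [0.564, -0.275, 0.13], [0.577, -0.277, 0.125], [0.587, -0.276, 0.129], [0.599, -0.273, 0.107]]
side 451
[[0.305, -0.307, 0.13], [0.308, -0.305, 0.131], [0.312, -0.274, 0.13], [0.314, -0.275, 0.
[... 1670 characters left out ...]
 0.2, 0.113], [0.659, 0.197, 0.112], [0.659, 0.194, 0.114], [0.659, 0.191, 0.112], [0.659, 0.188, 0.113], [0.66, 0.186, 0.11], [0.659, 0.183, 0.112], [0.659, 0.18, 0.114], [0.659, 0.177, 0.114], [0.661, 0.175, 0.107], [0.661, 0.172, 0.107], [0.662, 0.171, 0.102], [0.662, 0.168, 0.103], [0.655, 0.196, 0.116], [0.657, 0.194, 0.111], [0.656, 0.191, 0.114], [0.658, 0.189, 0.108], [0.659, 0.187, 0.105], [0.658, 0.184, 0.106], [0.658, 0.181, 0.107], [0.659, 0.179, 0.104], [0.654, 0.198, 0.109], [0.655, 0.195, 0.106], [0.656, 0.193, 0.103], [0.657, 0.191, 0.101], [0.618, 0.075, 0.108], [0.616, 0.076, 0.103], [0.573, 0.256, 0.124], [0.572, 0.255, 0.117], [0.573, 0.254, 0.112], [0.572, 0.256, 0.102]]
```

View pics/crop1.png

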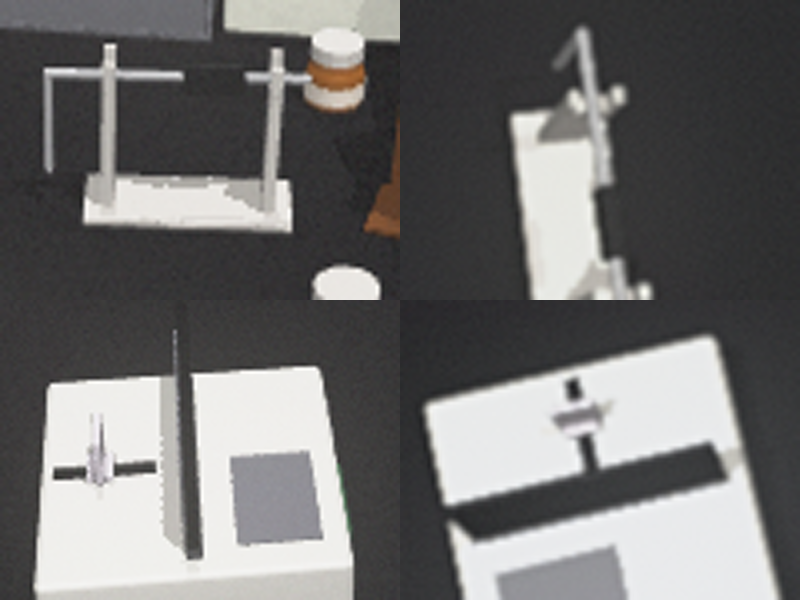

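The crop confirms it: the rod's grey bar and black handle sit in the white rest, with the leg towards +x, and the tab is behind the lid at crop (578,415). Next I refine with sub-pixel lines from both views.

```bash
cat > rodm.py <<'E'
from h import *
def line_pts(n,im,prior_a,prior_b,s0,s1,half=3.5):
    """bright-bar centroids across the projected prior line; returns pts and brightness along"""
    g=cv2.cvtColor(im,cv2.COLOR_RGB2GRAY).astype(np.float32)
    out=[]
    for s in np.linspace(s0,s1,120):
        P=prior_a+(prior_b-prior_a)*s; c=proj(n,P); d=proj(n,P+(prior_b-prior_a)*.05)-c; d/=np.linalg.norm(d); nn=np.array([-d[1],d[0]])
        k=np.arange(-half,half+.01,.5); q=(c+k[:,None]*nn).astype(np.float32)
        v=cv2.remap(g,q[:,0].reshape(1,-1),q[:,1].reshape(1,-1),cv2.INTER_LINEAR)[0]
        w=np.clip(v-v.min()-15,0,None); out.append((s,v.max(),*( c+nn*((w*k).sum()/max(w.sum(),1e-6)))))
    return np.array(out)
E
python3 - <<'E'
from rodm import *
S=np.load("side0.npz");T=np.load("top0.npz")
a=np.array([.392,-.290,.125]);b=np.array([.602,-.275,.125])
N={}
for n,im in(("side",S["im"]),("top",T["im"])):
    L=line_pts(n,im,a,b,-.08,1.08); print(n,[(round(x,2),int(y)) for x,y in L[:,:2][::2]])
    s=L[:,0]; m=(L[:,1]>90)&(((s>.5)&(s<.7))|((s>.82)&(s<.95)))
    p=L[m][:,2:]; vx,vy,x0,y0=cv2.fitLine(p.astype(np.float32),cv2.DIST_HUBER,0,.01,.01).ravel()
    o,d1=ray(n,(x0,y0));_,d2=ray(n,(x0+50*vx,y0+50*vy)); nn=np.cross(d1,d2);nn/=np.linalg.norm(nn);N[n]=(nn,nn@o)
A=np.array([N["side"][0],N["top"][0]]);c=np.array([N["side"][1],N["top"][1]])
for x in(.40,.468,.60):
    print("bar at x",x,np.linalg.solve(A[:,1:],c-A[:,0]*x).round(4))
# meter
print("lid proj checks")
for n,im in(("side",S["im"]),("top",T["im"])):
    g=im.min(2); m=(g>150).astype(np.uint8)
    cs,_=cv2.findContours(m,cv2.RETR_EXTERNAL,cv2.CHAIN_APPROX_NONE)
    c0=proj(n,[.55,.15,.07])
    for c in cs:
        if cv2.contourArea(c)>300 and abs(c.reshape(-1,2).mean(0)-c0).max()<45:
            h=cv2.approxPolyDP(cv2.convexHull(c),4,True).reshape(-1,2); print(n,h.tolist(),[onz(n,p,.07)[:2].round(3).tolist() for p in h])
C=cloud("top",T["D"]).reshape(-1,3);Cs=cloud("side",S["D"]).reshape(-1,3)
for P in(C,Cs):
    m=(P[:,2]>.148)&(P[:,2]<.162)&(P[:,0]>.5)&(P[:,0]<.72)&(P[:,1]>0.04)&(P[:,1]<.3)
    Q=P[m][:,:2].astype(np.float32);v=cv2.fitLine(Q,cv2.DIST_HUBER,0,.01,.01).ravel();u=v[:2]*np.sign(v[1]);t=(Q-v[2:])@u
    print("lid",len(Q),"yaw",np.degrees(np.arctan2(-u[0],u[1])),"mid",v[2:]+u*(np.percentile(t,1)+np.percentile(t,99))/2,np.ptp(t),P[m][:,2].mean())
    m=(P[:,2]>.09)&(P[:,2]<.12)&(P[:,0]>.63)&(P[:,0]<.7)&(P[:,1]>0.14)&(P[:,1]<.22)
    ex=np.array([.973,.231]);q=P[m]; r=(q[:,:2]-[.597,.168])@np.array([ex,[-ex[1],ex[0]]]).T
    print("tab mx pct",np.percentile(r[:,0],[2,10,50,90,98]).round(4),"my",np.percentile(r[:,1],[2,50,98]).round(4),len(q),q[:,2].max())
E
```

```text
side [(np.float64(-0.08), 195), (np.float64(-0.06), 190), (np.float64(-0.04), 181), (np.float64(-0.02), 170), (np.float64(-0.0), 161), (np.float64(0.02), 201), (np.float64(0.04), 201), (np.float64(0.06), 199), (np.float64(0.08), 201), (np.float64(0.1), 198), (np.float64(0.11), 198), (np.float64(0.13), 219), (np.float64(0.15), 180), (np.float64(0.17), 183), (np.float64(0.19), 184), (np.float64(0.21), 186), (np.float64(0.23), 184), (np.float64(0.25), 136), (np.float64(0.27), 59), (np.float64(0.29), 65), (np.float64(0.31), 65), (np.float64(0.33), 61), (np.float64(0.35), 63), (np.float64(0.37), 62), (np.float64(0.39), 65), (np.float64(0.41), 63), (np.float64(0.43), 61), (np.float64(0.45), 59), (np.float64(0.47), 57), (np.float64(0.49), 70), (np.float64(0.5), 179), (np.float64(0.52), 213), (np.float64(0.54), 215), (np.float64(0.56), 214), (np.float64(0.58), 209), (np.float64(0.6), 203), (np.float64(0.62), 199), (np.float64(0.64), 196), (np.float64(0.66), 195), (np.float64(0.68), 197), (np.float64(0.7), 191), (np.float64(0.72), 190), (np.float64(0.74), 189), (np.float64(0.76), 190), (np.fl
[... 1896 characters left out ...]
 0.4 [-0.2802  0.133 ]
bar at x 0.468 [-0.279   0.1307]
bar at x 0.6 [-0.2765  0.1262]
lid proj checks
side [[254, 220], [264, 295], [173, 302], [174, 226]] [[0.523, 0.042], [0.468, 0.297], [0.661, 0.341], [0.729, 0.094]]
top [[207, 129], [224, 198], [151, 216], [136, 147]] [[0.726, 0.089], [0.518, 0.038], [0.468, 0.246], [0.674, 0.297]]
lid 234 yaw 13.272749 mid [0.59646815 0.16750889] 0.18889862 0.15398753726346928
tab mx pct [0.0621 0.0624 0.0637 0.0674 0.0691] my [-0.017  -0.0003  0.0155] 52 0.1173171035536615
lid 176 yaw 13.422405 mid [0.60012335 0.16893362] 0.18567413 0.15458867436551993
tab mx pct [0.0655 0.0657 0.0676 0.0701 0.0712] my [-0.0177  0.0097  0.0161] 48 0.11472437802597535
```

```bash
python3 - <<'E'
from h import *
S=np.load("side0.npz");T=np.load("top0.npz")
for n,F in(("top",T),("side",S)):
    P=cloud(n,F["D"]).reshape(-1,3)
    m=(P[:,2]>.118)&(P[:,2]<.135)&(abs(P[:,1]+.283+(.468-P[:,0])*.07)<.012)
    x=P[:,0]; seg=((x>.388)&(x<.411))|((x>.425)&(x<.440))|((x>.497)&(x<.543))|((x>.563)&(x<.605))
    Q=P[m&seg]; c=np.polyfit(Q[:,0],Q[:,1],1); print(n,len(Q),"yaw",np.degrees(np.arctan(c[0])),"y@.468",np.polyval(c,.468),"z",np.median(Q[:,2]),"z slope",np.polyfit(Q[:,0],Q[:,2],1)[0])
    h=P[(x>.44)&(x<.50)&(P[:,2]>.108)&(P[:,2]<.145)&(abs(P[:,1]+.283)<.02)]
    t=h[h[:,2]>.134]; print(" handle top",np.percentile(t,[2,50,98],axis=0).round(4).tolist(),len(t), "all x",np.percentile(h[:,0],[1,99]))
    print(" mid forks prongs y",[np.percentile(P[(P[:,2]>.12)&(abs(x-xx)<.012)&(abs(P[:,1]+.28)<.05)][:,1],[1,99]).round(4).tolist() for xx in(.418,.553)])
# sub-check by pure triangulation of the bend corner and leg tip: side/top bar ends
print(tri((242+0.3,143.2),(335.,163.)))
E
```

```text
top 133 yaw 5.168792214420914 y@.468 -0.2855228965626653 z 0.1281964427658323 z slope -0.0024671672721324517
 handle top [[0.4439, -0.2933, 0.1354], [0.4675, -0.2858, 0.1389], [0.4901, -0.2786, 0.143]] 100 all x [0.44230002 0.4987344 ]
 mid forks prongs y [[-0.3056, -0.2699], [-0.2961, -0.2602]]
side 104 yaw 4.874464564111307 y@.468 -0.28585950499777923 z 0.1267518759423646 z slope 0.0010012647166265916
 handle top [[0.4457, -0.2938, 0.1343], [0.4712, -0.285, 0.1381], [0.4939, -0.277, 0.1414]] 50 all x [0.44213178 0.49678063]
 mid forks prongs y [[-0.3077, -0.2669], [-0.2962, -0.2572]]
(array([ 0.60240754, -0.27509188,  0.12460439]), np.float64(0.0005529200025035179))
```

Emit:
{"api": "servo_tool", "payload": {
  "rows": [
    {"travel": [0, 0, 0], "yaw": 5.7},
    {"travel": [0, 0, 0], "yaw": 5.7},
    {"travel": [2.7, -3.0, 0], "yaw": 0},
    {"travel": [2.7, -3.0, 0], "yaw": 0},
    {"travel": [2.7, -3.0, 0], "yaw": 0},
    {"travel": [2.7, -3.0, 0], "yaw": 0},
    {"travel": [2.7, -3.0, 0], "yaw": 0},
    {"travel": [2.7, -3.0, 0], "yaw": 0},
    {"travel": [2.7, -3.0, 0], "yaw": 0},
    {"travel": [2.7, -3.0, 0], "yaw": 0}
  ],
  "gripper": 1
}}

```text
clock: 0.93
tool_pos: [0.385, -0.3874, 0.2143]
tcp_rot: [-0.002, 1.0, 0.031, -0.004]
ft_force: [-0.2, 0.1, 0.5]
opening: 0.0938
```

```bash
cat > go.py <<'E'
import sys
from h import *
def rel(x,y,z,yaw):
    o=monitor.get_obs(); M=rot(o["tcp_rot"]); d=np.array([x,y,z])-o["tool_pos"]
    cy=np.degrees(np.arctan2(M[1,0],M[0,0])); c,s=np.cos(np.radians(yaw)),np.sin(np.radians(yaw)); W=np.array([[c,s,0],[s,-c,0],[0,0,-1]])
    print("t",round(o["clock"],2),"pos",o["tool_pos"].round(4),"yaw",round(cy,2),"tilt",M[:,2].round(3),"F",o["ft_force"].round(2),"tau",o["wrist_torque"].round(2),"open",round(o["opening"],4))
    print("yaw cmd",round(cy-yaw,2),"travel cm now-axes",(M.T@d*100).round(2),"goal-axes",(W.T@d*100).round(2))
if __name__=="__main__": rel(*map(float,sys.argv[1:5]))
E
python3 go.py .468 -.2858 .219 5
```

```text
t 0.93 pos [ 0.385  -0.3874  0.2143] yaw 3.58 tilt [-0.007  0.003 -1.   ] F [-0.17  0.1   0.5 ] tau [-0.01 -0.07  0.01] open 0.0938
yaw cmd -1.42 travel cm now-axes [ 8.91 -9.63 -0.5 ] goal-axes [ 9.15 -9.4  -0.47]
```

Emit:
{"api": "servo_tool", "payload": {
  "rows": [
    {"travel": [2.6, -2.7, 0], "yaw": -1.4},
    {"travel": [2.6, -2.7, 0], "yaw": 0},
    {"travel": [2.2, -2.3, 0], "yaw": 0},
    {"travel": [0.8, -0.8, 0], "yaw": 0},
    {"travel": [0, 0, 0], "yaw": 0},
    {"travel": [0, 0, 0], "yaw": 0}
  ]
}}

```text
clock: 1.43
tool_pos: [0.4676, -0.2814, 0.2134]
tcp_rot: [-0.003, 0.999, 0.05, -0.003]
ft_force: [-0.5, -1.3, 0.1]
opening: 0.0936
```

```bash
python3 go.py .468 -.2858 .120 5
```

```text
t 1.43 pos [ 0.4676 -0.2814  0.2134] yaw 5.78 tilt [-0.007  0.006 -1.   ] F [-0.49 -1.29  0.14] tau [-0.01  0.01 -0.04] open 0.0936
yaw cmd 0.78 travel cm now-axes [0.05 0.5  9.33] goal-axes [-0.    0.44  9.34]
```

Emit:
{"api": "servo_tool", "payload": {
  "rows": [
    {"travel": [0, 0.4, 1.5], "yaw": 0.7},
    {"travel": [0, 0, 2.0], "yaw": 0},
    {"travel": [0, 0, 2.0], "yaw": 0},
    {"travel": [0, 0, 1.5], "yaw": 0},
    {"travel": [0, 0, 1.0], "yaw": 0},
    {"travel": [0, 0, 0], "yaw": 0},
    {"travel": [0, 0, 0], "yaw": 0}
  ]
}}

```text
clock: 2.02
tool_pos: [0.4626, -0.2926, 0.1306]
tcp_rot: [-0.002, 0.999, 0.04, -0.004]
ft_force: [0.6, -0.4, 0.1]
opening: 0.0941
```

```bash
python3 go.py .468 -.2858 .120 5
```

```text
t 2.02 pos [ 0.4626 -0.2926  0.1306] yaw 4.54 tilt [-0.008  0.003 -1.   ] F [ 0.6  -0.37  0.07] tau [-0.02 -0.03  0.02] open 0.0941
yaw cmd -0.46 travel cm now-axes [ 0.6  -0.64  1.06] goal-axes [ 0.6  -0.63  1.06]
```

Emit:
{"api": "servo_tool", "payload": {
  "rows": [
    {"travel": [0.5, -0.5, 0.5], "yaw": -0.4},
    {"travel": [0, 0, 0.4], "yaw": 0},
    {"travel": [0, 0, 0], "yaw": 0},
    {"travel": [0, 0, 0], "yaw": 0}
  ]
}}

```text
clock: 2.35
tool_pos: [0.4682, -0.2881, 0.123]
tcp_rot: [-0.001, 0.999, 0.043, -0.003]
ft_force: [0.5, 0.6, 0.2]
opening: 0.0938
```

```bash
python3 go.py .468 -.2858 .120 5
python3 - <<'E'
from h import *
o=[cv2.resize(vision.read_camera(n)[0][y:y+90,x:x+100,::-1],(400,360),interpolation=cv2.INTER_CUBIC) for n,x,y in(("side",225,110),("top",285,140))]
cv2.imwrite("pics/grasp.png",np.hstack(o))
E
```

```text
t 2.35 pos [ 0.4682 -0.2881  0.123 ] yaw 4.89 tilt [-0.005  0.002 -1.   ] F [0.47 0.61 0.21] tau [ 0.05 -0.02 -0.06] open 0.0938
yaw cmd -0.11 travel cm now-axes [ 0.   -0.24  0.3 ] goal-axes [ 0.   -0.24  0.3 ]
```

View pics/grasp.png

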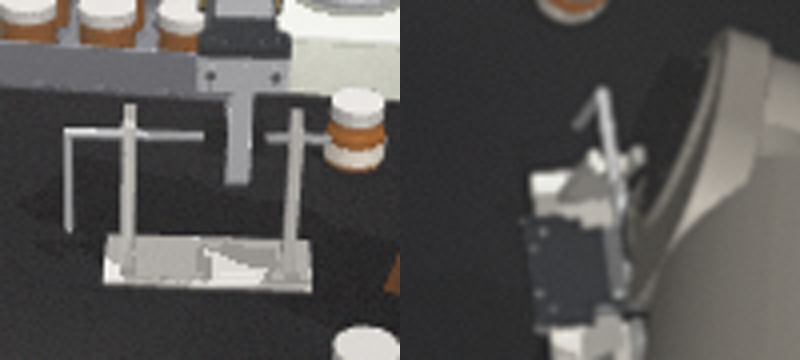

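The finger stands in front of the handle, at side crop (238,150), midway along it. The rod is undisturbed. I centre and close.

Emit:
{"api": "servo_tool", "payload": {
  "rows": [
    {"travel": [0, -0.2, 0.3], "yaw": 0},
    {"travel": [0, 0, 0], "yaw": 0},
    {"travel": [0, 0, 0], "yaw": 0}
  ]
}}

```text
clock: 2.7
tool_pos: [0.4681, -0.2862, 0.1204]
tcp_rot: [-0.001, 0.999, 0.043, -0.002]
ft_force: [0.8, 0.5, 0.2]
opening: 0.094
```

Emit:
{"api": "servo_tool", "payload": {
  "rows": [
    {"travel": [0, 0, 0], "yaw": 0},
    {"travel": [0, 0, 0], "yaw": 0},
    {"travel": [0, 0, 0], "yaw": 0},
    {"travel": [0, 0, 0], "yaw": 0},
    {"travel": [0, 0, 0], "yaw": 0},
    {"travel": [0, 0, 0], "yaw": 0},
    {"travel": [0, 0, 0], "yaw": 0},
    {"travel": [0, 0, 0], "yaw": 0},
    {"travel": [0, 0, 0], "yaw": 0},
    {"travel": [0, 0, 0], "yaw": 0}
  ],
  "gripper": 0
}}

```text
clock: 3.53
tool_pos: [0.4682, -0.2863, 0.1207]
tcp_rot: [-0.001, 0.999, 0.043, -0.002]
ft_force: [-0.2, -0.5, 0.0]
opening: 0.0309
```

```bash
python3 go.py .468 -.2858 .300 5
```

```text
t 3.53 pos [ 0.4682 -0.2863  0.1207] yaw 4.88 tilt [-0.004  0.001 -1.   ] F [-0.2  -0.49  0.03] tau [0.06 0.03 0.04] open 0.0309
yaw cmd -0.12 travel cm now-axes [ -0.09  -0.08 -17.93] goal-axes [ -0.02  -0.05 -17.93]
```

Still closing.

Emit:
{"api": "servo_tool", "payload": {
  "rows": [
    {"travel": [0, 0, 0], "yaw": 0},
    {"travel": [0, 0, 0], "yaw": 0},
    {"travel": [0, 0, 0], "yaw": 0},
    {"travel": [0, 0, 0], "yaw": 0},
    {"travel": [0, 0, 0], "yaw": 0},
    {"travel": [0, 0, 0], "yaw": 0},
    {"travel": [0, 0, 0], "yaw": 0}
  ]
}}

```text
clock: 4.12
tool_pos: [0.4681, -0.2863, 0.1206]
tcp_rot: [-0.001, 0.999, 0.043, -0.002]
ft_force: [-0.4, -0.8, 0.2]
opening: 0.0141
```

Emit:
{"api": "servo_tool", "payload": {
  "rows": [
    {"travel": [0, 0, -1.0], "yaw": 0},
    {"travel": [0, 0, -1.5], "yaw": 0},
    {"travel": [0, 0, -2.0], "yaw": 0},
    {"travel": [0, 0, -2.5], "yaw": 0},
    {"travel": [0, 0, -2.5], "yaw": 0},
    {"travel": [0, 0, -2.5], "yaw": 0},
    {"travel": [0, 0, -2.5], "yaw": 0},
    {"travel": [0, 0, -2.0], "yaw": 0},
    {"travel": [0, 0, -1.0], "yaw": 0},
    {"travel": [0, 0, 0], "yaw": 0}
  ]
}}

```text
clock: 4.95
tool_pos: [0.4667, -0.2852, 0.308]
tcp_rot: [-0.002, 0.999, 0.043, -0.004]
ft_force: [0.1, 0.2, -1.0]
opening: 0.0139
```

```bash
python3 go.py .54 .155 .300 13.35
```

```text
t 4.95 pos [ 0.4667 -0.2852  0.308 ] yaw 4.9 tilt [-0.007  0.003 -1.   ] F [ 0.07  0.17 -1.03] tau [-0.02  0.03  0.01] open 0.0139
yaw cmd -8.45 travel cm now-axes [ 11.07 -43.23   0.89] goal-axes [ 17.3  -41.14   0.8 ]
```

Emit:
{"api": "servo_tool", "payload": {
  "rows": [
    {"travel": [0.6, -2.5, 0], "yaw": -2.8},
    {"travel": [1.2, -3.5, 0], "yaw": -2.8},
    {"travel": [1.4, -3.7, 0], "yaw": -2.8},
    {"travel": [1.6, -3.7, 0], "yaw": 0},
    {"travel": [1.6, -3.7, 0], "yaw": 0},
    {"travel": [1.6, -3.7, 0], "yaw": 0},
    {"travel": [1.6, -3.7, 0], "yaw": 0},
    {"travel": [1.6, -3.7, 0], "yaw": 0},
    {"travel": [1.6, -3.7, 0], "yaw": 0},
    {"travel": [1.2, -3, 0], "yaw": 0}
  ]
}}

```text
clock: 5.78
tool_pos: [0.5256, 0.093, 0.2976]
tcp_rot: [-0.002, 0.993, 0.114, -0.009]
ft_force: [1.2, 0.0, -1.6]
opening: 0.0138
```

```bash
python3 go.py .552 .157 .300 13.35
```

```text
t 5.78 pos [0.5256 0.093  0.2976] yaw 13.09 tilt [-0.019  0.001 -1.   ] F [ 1.23  0.04 -1.6 ] tau [-0.04 -0.   -0.02] open 0.0138
yaw cmd -0.26 travel cm now-axes [ 4.01 -5.64 -0.29] goal-axes [ 4.04 -5.62 -0.24]
```

Emit:
{"api": "servo_tool", "payload": {
  "rows": [
    {"travel": [1.0, -1.5, 0], "yaw": -0.3},
    {"travel": [1.2, -1.7, 0], "yaw": 0},
    {"travel": [0.9, -1.2, 0], "yaw": 0},
    {"travel": [0.4, -0.5, 0], "yaw": 0},
    {"travel": [0, 0, 0], "yaw": 0},
    {"travel": [0, 0, 0], "yaw": 0}
  ]
}}

```text
clock: 6.28
tool_pos: [0.5439, 0.1612, 0.2892]
tcp_rot: [-0.003, 0.992, 0.124, -0.015]
ft_force: [0.9, -1.0, -1.6]
opening: 0.0139
```

```bash
cat > view.py <<'E'
import sys
from rodm import *
def measure(tag,zoom=True):
    o=monitor.get_obs(); M=rot(o["tcp_rot"]); G=o["tool_pos"]-.0045*M[:,2]
    I={n:vision.read_camera(n) for n in("side","top")}
    pr=lambda x,z:G+M@np.array([x,0,-z])
    if tag:
        out=[]
        for n,(x0,y0,w,h) in(("side",(160,150,120,110)),("top",(120,110,120,110))):
            im=I[n][0][y0:y0+h,x0:x0+w,::-1]; out.append(cv2.resize(im,(400,366),interpolation=cv2.INTER_CUBIC))
        cv2.imwrite(f"pics/{tag}.png",np.hstack(out))
    for p,l in((pr(.135,0),"bend"),(pr(.135,-.094),"tip")): print("fk",l,p.round(4),proj("side",p).round(1),proj("top",p).round(1))
    ex=np.array([np.cos(np.radians(13.35)),np.sin(np.radians(13.35))]);ey=np.array([-ex[1],ex[0]]);C0=np.array([.598,.168])
    for n in I:
        P=cloud(n,I[n][1]).reshape(-1,3); r=np.c_[(P[:,:2]-C0)@ex,(P[:,:2]-C0)@ey,P[:,2]]
        T=pr(.135,0); t=np.array([(T[:2]-C0)@ex,(T[:2]-C0)@ey,T[2]])
        lg=r[(abs(r[:,0]-t[0])<.02)&(abs(r[:,1]-t[1])<.02)&(r[:,2]<t[2]-.012)&(r[:,2]>t[2]-.11)&(r[:,2]>.12)]
        tb=r[(abs(r[:,1])<.025)&(r[:,2]>.095)&(r[:,2]<.118)&(r[:,0]>.02)&(r[:,0]<.08)]
        ld=r[(abs(r[:,0])<.02)&(r[:,2]>.148)&(r[:,2]<.162)&(abs(r[:,1])<.1)]
        print(n,"fk leg m",t.round(4),"leg",len(lg),(np.percentile(lg,[5,50,95],axis=0).round(4).tolist() if len(lg) else ""),"tab",np.percentile(tb[:,0],[5,50,95]).round(4) if len(tb) else 0,"lid",np.median(ld[:,0]).round(4) if len(ld) else 0)
if __name__=="__main__": measure(sys.argv[1] if len(sys.argv)>1 else None)
E
python3 view.py above; python3 go.py .552 .157 .300 13.35
```

```text
fk bend [0.6748 0.1944 0.2898] [175.5 179.6] [153.1 119.2]
fk tip [0.6719 0.1946 0.1959] [180.7 214. ] [161.5 133.1]
side fk leg m [0.0808 0.008  0.2898] leg 107 [[0.0775, 0.0082, 0.2032], [0.081, 0.0109, 0.2404], [0.085, 0.0133, 0.2756]] tab [0.0647 0.0665 0.0692] lid 0.0023
top fk leg m [0.0808 0.008  0.2898] leg 0  tab [0.0606 0.0626 0.0639] lid -0.0017
t 6.38 pos [0.544  0.1604 0.2896] yaw 14.18 tilt [-0.03   0.002 -1.   ] F [ 0.   -0.   -1.23] tau [-0.03  0.03 -0.01] open 0.014
yaw cmd 0.83 travel cm now-axes [ 0.66  0.52 -1.07] goal-axes [ 0.7   0.52 -1.04]
```

View pics/above.png

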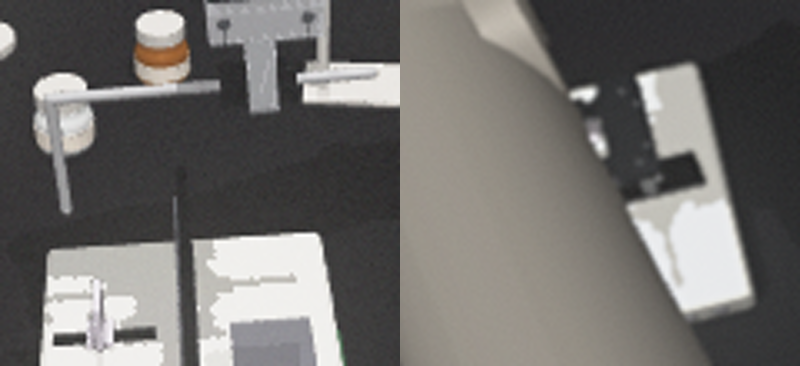

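Emit:
{"api": "servo_tool", "payload": {
  "rows": [
    {"travel": [0.9, 0.5, 0], "yaw": 0.8},
    {"travel": [0.1, 0, 1.0], "yaw": 0},
    {"travel": [0.1, 0, 1.5], "yaw": 0},
    {"travel": [0.1, 0, 1.5], "yaw": 0},
    {"travel": [0.1, 0, 1.0], "yaw": 0},
    {"travel": [0, 0, 0.5], "yaw": 0},
    {"travel": [0, 0, 0], "yaw": 0},
    {"travel": [0, 0, 0], "yaw": 0}
  ]
}}

```text
clock: 7.05
tool_pos: [0.5589, 0.1518, 0.2302]
tcp_rot: [-0.002, 0.994, 0.111, -0.014]
ft_force: [0.5, 0.1, -1.3]
opening: 0.0135
```

```bash
python3 view.py; python3 go.py .552 .157 .230 13.35
```

```text
fk bend [0.6906 0.1816 0.231 ] [172.8 197.6] [163.7 121.6]
fk tip [0.688  0.1816 0.1371] [177.9 229.5] [170.9 134.4]
side fk leg m [ 0.0933 -0.0082  0.231 ] leg 95 [[0.0903, -0.0084, 0.1437], [0.0936, -0.0053, 0.181], [0.0972, -0.0026, 0.215]] tab [0.0646 0.0665 0.069 ] lid 0.0023
top fk leg m [ 0.0933 -0.0082  0.231 ] leg 0  tab 0 lid -0.0024
t 7.15 pos [0.559  0.1521 0.2307] yaw 12.76 tilt [-0.027  0.001 -1.   ] F [-0.67  0.05 -0.8 ] tau [0.03 0.03 0.06] open 0.014
yaw cmd -0.59 travel cm now-axes [-0.57 -0.64  0.09] goal-axes [-0.57 -0.64  0.07]
```

Emit:
{"api": "servo_tool", "payload": {
  "rows": [
    {"travel": [-0.2, -0.6, 0.5], "yaw": -0.5},
    {"travel": [0, 0, 1.2], "yaw": 0},
    {"travel": [0, 0, 1.2], "yaw": 0},
    {"travel": [0, 0, 1.0], "yaw": 0},
    {"travel": [0, 0, 0.5], "yaw": 0},
    {"travel": [0, 0, 0], "yaw": 0},
    {"travel": [0, 0, 0], "yaw": 0}
  ]
}}

```text
clock: 7.73
tool_pos: [0.5541, 0.1588, 0.1829]
tcp_rot: [-0.002, 0.993, 0.116, -0.013]
ft_force: [0.2, -0.3, -2.0]
opening: 0.0139
```

```bash
python3 view.py down; python3 go.py .552 .157 .175 13.35
```

```text
fk bend [0.6856 0.19   0.1841] [176.  216.3] [164.3 129.6]
fk tip [0.6832 0.1901 0.0901] [180.8 246.7] [171.2 141.3]
side fk leg m [0.0903 0.0012 0.1841] leg 57 [[0.088, 0.0011, 0.1234], [0.0911, 0.0038, 0.1461], [0.0946, 0.0066, 0.1689]] tab [0.0647 0.0666 0.0695] lid 0.0022
top fk leg m [0.0903 0.0012 0.1841] leg 0  tab 0 lid -0.0019
t 7.83 pos [0.5544 0.1588 0.1834] yaw 13.36 tilt [-0.025  0.001 -1.   ] F [-0.5  -0.29 -1.06] tau [ 0.04  0.06 -0.01] open 0.0138
yaw cmd 0.01 travel cm now-axes [-0.25  0.13  0.85] goal-axes [-0.27  0.12  0.84]
```

View pics/down.png

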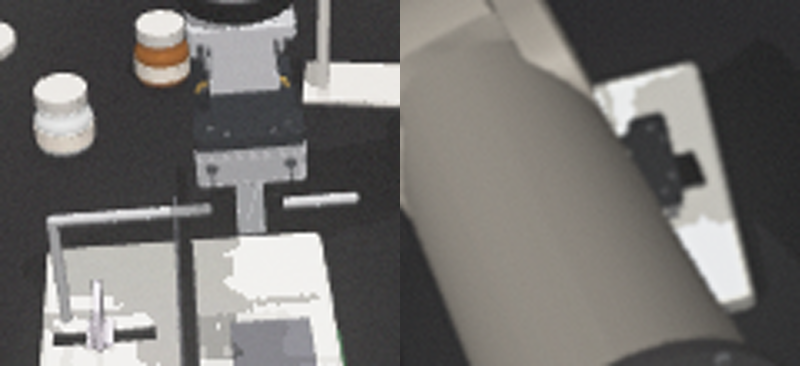

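Emit:
{"api": "servo_tool", "payload": {
  "rows": [
    {"travel": [-0.4, 0, 0.2], "yaw": 0},
    {"travel": [-0.6, 0, 0], "yaw": 0},
    {"travel": [-0.6, 0, 0], "yaw": 0},
    {"travel": [-0.6, 0, 0], "yaw": 0},
    {"travel": [-0.6, 0, 0], "yaw": 0},
    {"travel": [-0.3, 0, 0], "yaw": 0},
    {"travel": [0, 0, 0], "yaw": 0}
  ]
}}

```text
clock: 8.42
tool_pos: [0.5221, 0.151, 0.1838]
tcp_rot: [-0.002, 0.993, 0.116, -0.01]
ft_force: [1.5, 0.8, -3.0]
opening: 0.0137
```

```bash
python3 view.py; python3 go.py .552 .157 .175 13.35
```

```text
fk bend [0.6535 0.1821 0.1857] [190.4 214.8] [166.8 140.9]
fk tip [0.6516 0.1824 0.0917] [194.2 245.2] [173.5 151.6]
side fk leg m [0.0573 0.0009 0.1857] leg 59 [[0.0552, 0.0006, 0.1249], [0.0583, 0.0034, 0.149], [0.062, 0.0059, 0.1695]] tab [0.0481 0.0521 0.061 ] lid 0.0022
top fk leg m [0.0573 0.0009 0.1857] leg 0  tab 0 lid -0.0011
t 8.52 pos [0.5225 0.1512 0.1838] yaw 13.33 tilt [-0.021  0.002 -1.   ] F [ 0.03  0.3  -1.57] tau [-0.02  0.01 -0.  ] open 0.014
yaw cmd -0.02 travel cm now-axes [3.02 0.12 0.81] goal-axes [3.01 0.11 0.88]
```

Emit:
{"api": "servo_tool", "payload": {
  "rows": [
    {"travel": [-0.4, 0, 0.1], "yaw": 0},
    {"travel": [-0.4, 0, 0], "yaw": 0},
    {"travel": [-0.4, 0, 0], "yaw": 0},
    {"travel": [0, 0, 0], "yaw": 0}
  ]
}}

```text
clock: 8.85
tool_pos: [0.5109, 0.1485, 0.1832]
tcp_rot: [-0.003, 0.993, 0.116, -0.009]
ft_force: [0.9, 0.3, 0.3]
opening: 0.0137
```

```bash
python3 view.py; python3 go.py .552 .157 .175 13.35
```

```text
fk bend [0.6423 0.1796 0.1853] [195.4 214.6] [167.7 145. ]
fk tip [0.6405 0.1798 0.0913] [198.9 245. ] [174.3 155.4]
side fk leg m [0.0458 0.001  0.1853] leg 59 [[0.0436, 0.0008, 0.1242], [0.047, 0.0032, 0.1455], [0.0508, 0.0065, 0.1681]] tab [0.0376 0.0424 0.0498] lid 0.0023
top fk leg m [0.0458 0.001  0.1853] leg 0  tab 0 lid -0.0018
t 8.95 pos [0.5112 0.1485 0.1832] yaw 13.32 tilt [-0.02   0.003 -1.   ] F [ 0.68  0.01 -1.81] tau [0.01 0.08 0.01] open 0.0138
yaw cmd -0.03 travel cm now-axes [4.18 0.12 0.74] goal-axes [4.17 0.12 0.82]
```

Emit:
{"api": "servo_tool", "payload": {
  "rows": [
    {"travel": [-0.3, 0, 0], "yaw": 0},
    {"travel": [-0.1, 0, 0], "yaw": 0},
    {"travel": [0, 0, 0], "yaw": 0}
  ]
}}

```text
clock: 9.2
tool_pos: [0.5071, 0.1476, 0.1831]
tcp_rot: [-0.003, 0.993, 0.116, -0.01]
ft_force: [1.7, 0.1, -1.3]
opening: 0.0142
```

Emit:
{"api": "servo_tool", "payload": {
  "rows": [
    {"travel": [-0.1, 0, 0], "yaw": 0}
  ]
}}

```text
clock: 9.28
tool_pos: [0.5062, 0.1474, 0.1831]
tcp_rot: [-0.003, 0.993, 0.116, -0.01]
ft_force: [2.5, 0.0, -2.6]
opening: 0.0139
```

Emit:
{"api": "servo_tool", "payload": {
  "rows": [
    {"travel": [-0.1, 0, 0], "yaw": 0}
  ]
}}

```text
clock: 9.37
tool_pos: [0.5052, 0.1472, 0.1831]
tcp_rot: [-0.003, 0.993, 0.116, -0.01]
ft_force: [2.6, 0.3, -1.7]
opening: 0.0137
```

Emit:
{"api": "servo_tool", "payload": {
  "rows": [
    {"travel": [-0.1, 0, 0], "yaw": 0}
  ]
}}

```text
clock: 9.45
tool_pos: [0.5042, 0.1469, 0.1831]
tcp_rot: [-0.003, 0.993, 0.116, -0.01]
ft_force: [2.0, 0.3, -2.6]
opening: 0.0135
```

Emit:
{"api": "servo_tool", "payload": {
  "rows": [
    {"travel": [-0.1, 0, 0], "yaw": 0}
  ]
}}

```text
clock: 9.53
tool_pos: [0.5032, 0.1467, 0.1831]
tcp_rot: [-0.003, 0.993, 0.116, -0.009]
ft_force: [5.8, 0.8, -5.6]
opening: 0.0139
```

Emit:
{"api": "servo_tool", "payload": {
  "rows": [
    {"travel": [-0.1, 0, 0], "yaw": 0}
  ]
}}

```text
clock: 9.62
tool_pos: [0.503, 0.1466, 0.1832]
tcp_rot: [-0.003, 0.993, 0.116, -0.009]
ft_force: [12.5, 2.5, -11.3]
opening: 0.0139
```

Emit:
{"api": "servo_tool", "payload": {
  "rows": [
    {"travel": [0.05, 0, 0], "yaw": 0}
  ]
}}

```text
clock: 9.7
tool_pos: [0.5036, 0.1468, 0.1832]
tcp_rot: [-0.003, 0.993, 0.116, -0.008]
ft_force: [-0.6, -0.1, -0.9]
opening: 0.0138
```

```bash
python3 go.py .5032 .1467 .183 13.35
```

```text
t 9.7 pos [0.5036 0.1468 0.1832] yaw 13.31 tilt [-0.017  0.004 -1.   ] F [-0.6  -0.09 -0.89] tau [-0.03  0.03 -0.01] open 0.0138
yaw cmd -0.04 travel cm now-axes [-0.04 -0.    0.02] goal-axes [-0.04 -0.    0.02]
```

Emit:
{"api": "servo_tool", "payload": {
  "rows": [
    {"travel": [-0.06, 0, 0], "yaw": 0}
  ]
}}

```text
clock: 9.78
tool_pos: [0.5031, 0.1467, 0.1832]
tcp_rot: [-0.003, 0.993, 0.116, -0.008]
ft_force: [6.0, 1.4, -5.7]
opening: 0.0136
```

Emit:
{"api": "servo_tool", "payload": {
  "rows": [
    {"travel": [-0.05, 0, 0], "yaw": 0}
  ]
}}

```text
clock: 9.87
tool_pos: [0.503, 0.1467, 0.1833]
tcp_rot: [-0.003, 0.993, 0.116, -0.008]
ft_force: [7.4, 1.5, -7.7]
opening: 0.0136
```

Emit:
{"api": "servo_tool", "payload": {
  "rows": [
    {"travel": [-0.05, 0, 0], "yaw": 0}
  ]
}}

```text
clock: 9.95
tool_pos: [0.5029, 0.1466, 0.1833]
tcp_rot: [-0.003, 0.993, 0.116, -0.007]
ft_force: [3.6, 1.7, -4.6]
opening: 0.0138
```

Emit:
{"api": "servo_tool", "payload": {
  "rows": [
    {"travel": [-0.06, 0, 0], "yaw": 0}
  ]
}}

```text
clock: 10.03
tool_pos: [0.5028, 0.1466, 0.1834]
tcp_rot: [-0.004, 0.993, 0.116, -0.007]
ft_force: [6.9, 1.8, -5.9]
opening: 0.0135
```

Emit:
{"api": "servo_tool", "payload": {
  "rows": [
    {"travel": [-0.06, 0, 0], "yaw": 0}
  ]
}}

```text
clock: 10.12
tool_pos: [0.5028, 0.1466, 0.1835]
tcp_rot: [-0.004, 0.993, 0.116, -0.006]
ft_force: [8.4, 2.4, -7.5]
opening: 0.0139
```

Emit:
{"api": "servo_tool", "payload": {
  "rows": [
    {"travel": [-0.06, 0, 0], "yaw": 0}
  ]
}}

```text
clock: 10.2
tool_pos: [0.5026, 0.1466, 0.1836]
tcp_rot: [-0.004, 0.993, 0.116, -0.006]
ft_force: [5.9, 1.8, -5.3]
opening: 0.0133
```

Emit:
{"api": "servo_tool", "payload": {
  "rows": [
    {"travel": [-0.07, 0, 0], "yaw": 0},
    {"travel": [-0.07, 0, 0], "yaw": 0}
  ]
}}

```text
clock: 10.37
tool_pos: [0.5024, 0.1465, 0.1838]
tcp_rot: [-0.004, 0.993, 0.116, -0.004]
ft_force: [4.4, 1.1, -4.4]
opening: 0.0132
```

Emit:
{"api": "servo_tool", "payload": {
  "rows": [
    {"travel": [-0.07, 0, 0], "yaw": 0}
  ]
}}

```text
clock: 10.45
tool_pos: [0.5023, 0.1465, 0.1839]
tcp_rot: [-0.004, 0.993, 0.116, -0.004]
ft_force: [7.4, 1.7, -6.0]
opening: 0.0138
```

Emit:
{"api": "servo_tool", "payload": {
  "rows": [
    {"travel": [-0.07, 0, 0], "yaw": 0}
  ]
}}

```text
clock: 10.53
tool_pos: [0.5022, 0.1465, 0.184]
tcp_rot: [-0.005, 0.993, 0.116, -0.003]
ft_force: [9.9, 2.1, -8.7]
opening: 0.0137
```

```bash
python3 go.py .5032 .1467 .183 13.35
```

```text
t 10.53 pos [0.5022 0.1465 0.184 ] yaw 13.29 tilt [-0.007  0.008 -1.   ] F [ 9.94  2.15 -8.74] tau [ 0.38 -1.9  -0.09] open 0.0137
yaw cmd -0.06 travel cm now-axes [0.1  0.01 0.1 ] goal-axes [0.1 0.  0.1]
```

Emit:
{"api": "servo_tool", "payload": {
  "rows": [
    {"travel": [-0.07, 0, 0.02], "yaw": 0}
  ]
}}

```text
clock: 10.62
tool_pos: [0.502, 0.1464, 0.1839]
tcp_rot: [-0.005, 0.993, 0.116, -0.002]
ft_force: [5.8, 0.6, -3.6]
opening: 0.0138
```

Emit:
{"api": "servo_tool", "payload": {
  "rows": [
    {"travel": [-0.07, 0, 0.02], "yaw": 0}
  ]
}}

```text
clock: 10.7
tool_pos: [0.5019, 0.1464, 0.1839]
tcp_rot: [-0.005, 0.993, 0.116, -0.002]
ft_force: [6.8, 1.9, -5.3]
opening: 0.0138
```

Emit:
{"api": "servo_tool", "payload": {
  "rows": [
    {"travel": [-0.07, 0, 0.02], "yaw": 0}
  ]
}}

```text
clock: 10.78
tool_pos: [0.5018, 0.1464, 0.1838]
tcp_rot: [-0.005, 0.993, 0.116, -0.001]
ft_force: [7.7, 2.5, -6.0]
opening: 0.0142
```

Emit:
{"api": "servo_tool", "payload": {
  "rows": [
    {"travel": [-0.07, 0, 0.02], "yaw": 0}
  ]
}}

```text
clock: 10.87
tool_pos: [0.5018, 0.1464, 0.1838]
tcp_rot: [-0.005, 0.993, 0.116, -0.0]
ft_force: [8.1, 1.3, -6.8]
opening: 0.0139
```

Emit:
{"api": "servo_tool", "payload": {
  "rows": [
    {"travel": [-0.08, 0, 0.02], "yaw": 0},
    {"travel": [-0.08, 0, 0.02], "yaw": 0}
  ]
}}

```text
clock: 11.03
tool_pos: [0.5015, 0.1463, 0.1835]
tcp_rot: [-0.006, 0.993, 0.115, 0.001]
ft_force: [9.4, 2.2, -8.4]
opening: 0.0137
```

Emit:
{"api": "servo_tool", "payload": {
  "rows": [
    {"travel": [-0.08, 0, 0.02], "yaw": 0}
  ]
}}

```text
clock: 11.12
tool_pos: [0.5014, 0.1462, 0.1834]
tcp_rot: [-0.006, 0.993, 0.115, 0.002]
ft_force: [9.7, 3.0, -9.2]
opening: 0.0139
```

Emit:
{"api": "servo_tool", "payload": {
  "rows": [
    {"travel": [-0.08, 0, 0.02], "yaw": 0}
  ]
}}

```text
clock: 11.2
tool_pos: [0.5013, 0.1463, 0.1832]
tcp_rot: [-0.006, 0.993, 0.115, 0.003]
ft_force: [10.1, 2.3, -8.7]
opening: 0.0134
```

Emit:
{"api": "servo_tool", "payload": {
  "rows": [
    {"travel": [-0.07, 0, 0.02], "yaw": 0}
  ]
}}

```text
clock: 11.28
tool_pos: [0.5013, 0.1462, 0.183]
tcp_rot: [-0.006, 0.993, 0.115, 0.003]
ft_force: [8.7, 1.5, -6.9]
opening: 0.0139
```

Emit:
{"api": "servo_tool", "payload": {
  "rows": [
    {"travel": [-0.07, 0, 0.02], "yaw": 0}
  ]
}}

```text
clock: 11.37
tool_pos: [0.5012, 0.1461, 0.1828]
tcp_rot: [-0.007, 0.993, 0.115, 0.004]
ft_force: [7.6, 2.1, -7.6]
opening: 0.0134
```

Emit:
{"api": "servo_tool", "payload": {
  "rows": [
    {"travel": [-0.07, 0, 0.02], "yaw": 0}
  ]
}}

```text
clock: 11.45
tool_pos: [0.5011, 0.1461, 0.1826]
tcp_rot: [-0.007, 0.993, 0.115, 0.005]
ft_force: [8.7, 2.5, -8.9]
opening: 0.0136
```

Emit:
{"api": "servo_tool", "payload": {
  "rows": [
    {"travel": [-0.07, 0, 0.02], "yaw": 0}
  ]
}}

```text
clock: 11.53
tool_pos: [0.501, 0.1461, 0.1824]
tcp_rot: [-0.007, 0.993, 0.115, 0.005]
ft_force: [8.3, 1.4, -6.2]
opening: 0.0137
```

Emit:
{"api": "servo_tool", "payload": {
  "rows": [
    {"travel": [-0.07, 0, 0.01], "yaw": 0},
    {"travel": [-0.07, 0, 0.01], "yaw": 0}
  ]
}}

```text
clock: 11.7
tool_pos: [0.5007, 0.146, 0.1822]
tcp_rot: [-0.007, 0.993, 0.115, 0.006]
ft_force: [4.7, 0.3, -2.8]
opening: 0.0138
```

Emit:
{"api": "servo_tool", "payload": {
  "rows": [
    {"travel": [-0.07, 0, 0.01], "yaw": 0},
    {"travel": [-0.07, 0, 0.01], "yaw": 0}
  ]
}}

```text
clock: 11.87
tool_pos: [0.5005, 0.146, 0.1823]
tcp_rot: [-0.008, 0.993, 0.115, 0.008]
ft_force: [8.7, 1.8, -7.3]
opening: 0.0142
```

```bash
python3 view.py home; python3 go.py .5032 .1467 .183 13.35
```

```text
fk bend [0.6318 0.1768 0.1891] [200.  212.9] [168.4 148.3]
fk tip [0.6331 0.1784 0.0952] [202.  243.7] [174.5 157.5]
side fk leg m [0.0349 0.0007 0.1891] leg 67 [[0.0341, -0.0003, 0.1222], [0.0377, 0.0034, 0.1495], [0.0415, 0.0058, 0.1749]] tab [0.0299 0.033  0.0415] lid 0.0022
top fk leg m [0.0349 0.0007 0.1891] leg 0  tab [0.028  0.0295 0.0312] lid -0.0016
t 11.97 pos [0.5005 0.146  0.1823] yaw 13.2 tilt [ 0.014  0.017 -1.   ] F [ 7.78  1.6  -5.91] tau [ 0.33 -1.69  0.01] open 0.014
yaw cmd -0.15 travel cm now-axes [ 0.28 -0.01 -0.06] goal-axes [ 0.28 -0.01 -0.07]
```

View pics/home.png

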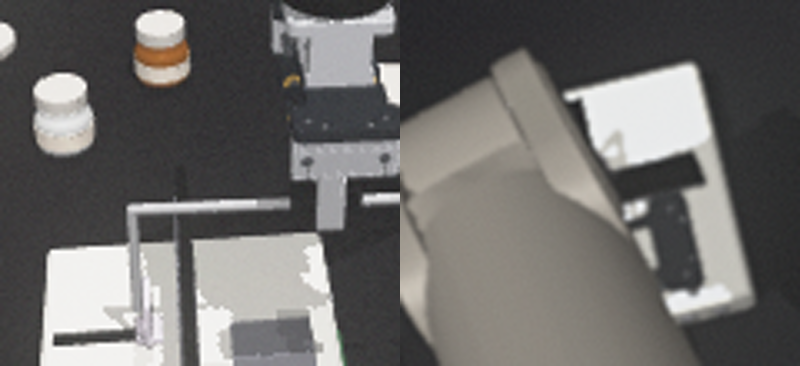

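Emit:
{"api": "servo_tool", "payload": {
  "rows": [
    {"travel": [0.2, 0, 0], "yaw": 0},
    {"travel": [0.4, 0, 0], "yaw": 0},
    {"travel": [0.4, 0, 0], "yaw": 0},
    {"travel": [0, 0, 0], "yaw": 0}
  ]
}}

```text
clock: 12.3
tool_pos: [0.51, 0.1481, 0.1824]
tcp_rot: [-0.007, 0.993, 0.115, 0.007]
ft_force: [-0.1, 0.0, -0.9]
opening: 0.0136
```

Emit:
{"api": "servo_tool", "payload": {
  "rows": [
    {"travel": [0, 0, -1], "yaw": 0},
    {"travel": [0, 0, -2], "yaw": 0},
    {"travel": [0, 0, -2], "yaw": 0},
    {"travel": [0, 0, -2], "yaw": 0},
    {"travel": [0, 0, -2], "yaw": 0},
    {"travel": [0, 0, -2], "yaw": 0},
    {"travel": [0, 0, -1], "yaw": 0},
    {"travel": [0, 0, 0], "yaw": 0}
  ]
}}

```text
clock: 12.97
tool_pos: [0.5063, 0.1464, 0.3107]
tcp_rot: [-0.007, 0.993, 0.116, 0.005]
ft_force: [-0.1, -0.0, -1.2]
opening: 0.014
```

```bash
python3 view.py; python3 go.py .468 -.2858 .30 5
```

```text
fk bend [0.6376 0.1774 0.3167] [193.3 166.1] [157.1 130. ]
fk tip [0.6383 0.1789 0.2227] [196.  201.6] [164.9 142.1]
side fk leg m [ 0.0407 -0.      0.3167] leg 110 [[0.0399, 0.0003, 0.2306], [0.0433, 0.0029, 0.2657], [0.047, 0.006, 0.301]] tab [0.0304 0.0328 0.0352] lid 0.0022
top fk leg m [ 0.0407 -0.      0.3167] leg 0  tab [0.0278 0.03   0.0335] lid -0.0026
t 13.07 pos [0.5057 0.1461 0.3085] yaw 13.31 tilt [ 0.005  0.015 -1.   ] F [-0.    0.35 -2.81] tau [-0.02  0.08  0.04] open 0.0139
yaw cmd 8.31 travel cm now-axes [-13.62  41.17   0.16] goal-axes [-7.52 42.7   0.85]
```

Emit:
{"api": "servo_tool", "payload": {
  "rows": [
    {"travel": [-0.8, 2.5, 0], "yaw": 2.8},
    {"travel": [-0.9, 3.5, 0], "yaw": 2.8},
    {"travel": [-0.8, 3.7, 0], "yaw": 2.7},
    {"travel": [-0.7, 3.7, 0], "yaw": 0},
    {"travel": [-0.7, 3.7, 0], "yaw": 0},
    {"travel": [-0.7, 3.7, 0], "yaw": 0},
    {"travel": [-0.7, 3.7, 0], "yaw": 0},
    {"travel": [-0.7, 3.7, 0], "yaw": 0},
    {"travel": [-0.7, 3.7, 0], "yaw": 0},
    {"travel": [-0.5, 2.5, 0], "yaw": 0}
  ]
}}

```text
clock: 13.9
tool_pos: [0.4645, -0.2117, 0.2881]
tcp_rot: [-0.01, 0.999, 0.047, -0.006]
ft_force: [1.1, -0.0, -1.7]
opening: 0.0142
```

```bash
python3 go.py .468 -.2858 .30 5
```

```text
t 13.9 pos [ 0.4645 -0.2117  0.2881] yaw 5.36 tilt [-0.014  0.019 -1.   ] F [ 1.15 -0.04 -1.7 ] tau [-0.03 -0.03  0.06] open 0.0142
yaw cmd 0.36 travel cm now-axes [-0.36  7.38 -1.33] goal-axes [-0.3   7.41 -1.19]
```

Emit:
{"api": "servo_tool", "payload": {
  "rows": [
    {"travel": [0, 2.2, 0], "yaw": 0.3},
    {"travel": [0, 2.2, 0], "yaw": 0},
    {"travel": [0, 1.5, 0], "yaw": 0},
    {"travel": [0, 0.6, 0], "yaw": 0},
    {"travel": [0, 0, 0], "yaw": 0},
    {"travel": [0, 0, 0], "yaw": 0}
  ]
}}

```text
clock: 14.4
tool_pos: [0.464, -0.2847, 0.2773]
tcp_rot: [-0.012, 0.999, 0.039, -0.013]
ft_force: [0.9, -0.3, -0.8]
opening: 0.014
```

```bash
cat > rest.py <<'E'
from h import *
# rod pose from depth: bar line and leg, against forward kinematics
o=monitor.get_obs(); M=rot(o["tcp_rot"]); G=o["tool_pos"]-.0045*M[:,2]
for n in("side","top"):
    P=cloud(n,vision.read_camera(n)[1]).reshape(-1,3); r=(P-G)@M  # rod frame: x fwd, y->-y, z->-z
    b=r[(abs(r[:,1])<.012)&(abs(r[:,2])<.014)&(((r[:,0]>.035)&(r[:,0]<.125))|((r[:,0]<-.035)&(r[:,0]>-.073)))]
    l=r[(abs(r[:,1])<.015)&(r[:,2]>.015)&(r[:,2]<.09)&(abs(r[:,0]-.135)<.025)]
    if len(b)>10:
        py=np.polyfit(b[:,0],b[:,1],1);pz=np.polyfit(b[:,0],b[:,2],1); print(n,len(b),"yaw off",py[0].round(4),"y0",py[1].round(4),"pitch(down+)",pz[0].round(4),"down0",pz[1].round(4))
    if len(l)>10: print("  leg x",np.median(l[:,0]).round(4),"slope",np.polyfit(l[:,2],l[:,0],1).round(4),"leg lateral slope",np.polyfit(l[:,2],l[:,1],1).round(4))
E
python3 rest.py; python3 go.py .468 -.2858 .30 5
```

```text
side 110 yaw off 0.0036 y0 -0.0025 pitch(down+) -0.002 down0 -0.0012
  leg x 0.1368 slope [-0.0163  0.1381] leg lateral slope [-0.0029 -0.0021]
top 138 yaw off 0.0047 y0 -0.003 pitch(down+) -0.0059 down0 -0.0029
  leg x 0.1325 slope [-0.0006  0.133 ] leg lateral slope [ 0.0032 -0.004 ]
t 14.5 pos [ 0.4643 -0.2841  0.2778] yaw 4.59 tilt [-0.026  0.023 -0.999] F [ 0.55  0.56 -0.56] tau [ 0.02  0.05 -0.02] open 0.0139
yaw cmd -0.41 travel cm now-axes [ 0.3   0.14 -2.23] goal-axes [ 0.35  0.2  -2.22]
```

Emit:
{"api": "servo_tool", "payload": {
  "rows": [
    {"travel": [0.3, 0.1, 0.8], "yaw": -0.4},
    {"travel": [0, 0, 1.8], "yaw": 0},
    {"travel": [0, 0, 2.0], "yaw": 0},
    {"travel": [0, 0, 2.0], "yaw": 0},
    {"travel": [0, 0, 1.8], "yaw": 0},
    {"travel": [0, 0, 1.0], "yaw": 0},
    {"travel": [0, 0, 0], "yaw": 0},
    {"travel": [0, 0, 0], "yaw": 0}
  ]
}}

```text
clock: 15.17
tool_pos: [0.4684, -0.2755, 0.1793]
tcp_rot: [-0.012, 0.999, 0.05, -0.01]
ft_force: [-0.5, -0.1, -1.6]
opening: 0.0137
```

```bash
python3 go.py .468 -.2858 .160 5
```

```text
t 15.17 pos [ 0.4684 -0.2755  0.1793] yaw 5.73 tilt [-0.022  0.022 -1.   ] F [-0.51 -0.07 -1.59] tau [-0.03  0.01  0.01] open 0.0137
yaw cmd 0.73 travel cm now-axes [-0.1   1.07  1.91] goal-axes [-0.13  1.02  1.93]
```

Emit:
{"api": "servo_tool", "payload": {
  "rows": [
    {"travel": [-0.1, 0.5, 0.4], "yaw": 0.7},
    {"travel": [0, 0.3, 0.6], "yaw": 0},
    {"travel": [0, 0, 0.3], "yaw": 0},
    {"travel": [0, 0, 0], "yaw": 0},
    {"travel": [0, 0, 0], "yaw": 0}
  ]
}}

```text
clock: 15.58
tool_pos: [0.4696, -0.2847, 0.1678]
tcp_rot: [-0.011, 0.999, 0.043, -0.009]
ft_force: [-0.7, 0.2, -0.9]
opening: 0.0139
```

```bash
python3 rest.py; python3 go.py .468 -.2855 .121 5
```

```text
side 96 yaw off 0.0011 y0 -0.0022 pitch(down+) -0.0063 down0 -0.0015
  leg x 0.1372 slope [0.0058 0.137 ] leg lateral slope [ 0.0084 -0.0023]
top 114 yaw off 0.0052 y0 -0.0028 pitch(down+) -0.0023 down0 -0.0031
  leg x 0.1324 slope [-0.002   0.1329] leg lateral slope [ 0.0129 -0.0041]
t 15.68 pos [ 0.4696 -0.2846  0.1679] yaw 4.98 tilt [-0.018  0.02  -1.   ] F [ 0.9  -0.26 -1.57] tau [-0.04  0.06 -0.08] open 0.0139
yaw cmd -0.02 travel cm now-axes [-0.09  0.18  4.69] goal-axes [-0.17  0.07  4.69]
```

Emit:
{"api": "servo_tool", "payload": {
  "rows": [
    {"travel": [0, 0, 0.7], "yaw": 0},
    {"travel": [0, 0, 1.0], "yaw": 0},
    {"travel": [0, 0, 1.0], "yaw": 0},
    {"travel": [0, 0, 0.7], "yaw": 0},
    {"travel": [0, 0, 0.3], "yaw": 0},
    {"travel": [0, 0, 0], "yaw": 0}
  ]
}}

```text
clock: 16.18
tool_pos: [0.4687, -0.2834, 0.1268]
tcp_rot: [-0.011, 0.999, 0.044, -0.009]
ft_force: [-0.1, -0.4, -0.8]
opening: 0.0136
```

```bash
python3 go.py .468 -.2855 .121 5
```

```text
t 16.18 pos [ 0.4687 -0.2834  0.1268] yaw 5.0 tilt [-0.018  0.021 -1.   ] F [-0.14 -0.38 -0.78] tau [-0.01  0.08  0.01] open 0.0136
yaw cmd 0.0 travel cm now-axes [-0.08  0.21  0.58] goal-axes [-0.09  0.2   0.58]
```

Emit:
{"api": "servo_tool", "payload": {
  "rows": [
    {"travel": [0, 0.15, 0.25], "yaw": 0},
    {"travel": [0, 0, 0.15], "yaw": 0},
    {"travel": [0, 0, 0], "yaw": 0}
  ]
}}

```text
clock: 16.43
tool_pos: [0.4687, -0.2849, 0.122]
tcp_rot: [-0.011, 0.999, 0.044, -0.009]
ft_force: [0.2, -0.4, -1.7]
opening: 0.0141
```

```bash
python3 go.py .468 -.2855 .121 5
```

```text
t 16.43 pos [ 0.4687 -0.2849  0.122 ] yaw 5.01 tilt [-0.019  0.021 -1.   ] F [ 0.17 -0.44 -1.7 ] tau [0.01 0.04 0.01] open 0.0141
yaw cmd 0.01 travel cm now-axes [-0.07  0.06  0.1 ] goal-axes [-0.07  0.06  0.1 ]
```

Emit:
{"api": "servo_tool", "payload": {
  "rows": [
    {"travel": [0, 0, 0.07], "yaw": 0},
    {"travel": [0, 0, 0], "yaw": 0}
  ]
}}

```text
clock: 16.6
tool_pos: [0.4689, -0.2851, 0.1217]
tcp_rot: [-0.011, 0.999, 0.044, -0.009]
ft_force: [-0.5, 0.3, -0.7]
opening: 0.0137
```

Emit:
{"api": "servo_tool", "payload": {
  "rows": [
    {"travel": [0, 0, 0], "yaw": 0},
    {"travel": [0, 0, 0], "yaw": 0},
    {"travel": [0, 0, 0], "yaw": 0},
    {"travel": [0, 0, 0], "yaw": 0},
    {"travel": [0, 0, 0], "yaw": 0},
    {"travel": [0, 0, 0], "yaw": 0},
    {"travel": [0, 0, 0], "yaw": 0},
    {"travel": [0, 0, 0], "yaw": 0}
  ],
  "gripper": 0.6
}}

```text
clock: 17.27
tool_pos: [0.4699, -0.2855, 0.123]
tcp_rot: [-0.01, 0.999, 0.044, -0.007]
ft_force: [0.1, -0.4, -0.1]
opening: 0.0565
```

Emit:
{"api": "servo_tool", "payload": {
  "rows": [
    {"travel": [0, 0, -0.5], "yaw": 0},
    {"travel": [0, 0, -1], "yaw": 0},
    {"travel": [0, 0, -2], "yaw": 0},
    {"travel": [0, 0, -3], "yaw": 0},
    {"travel": [0, 0, -3], "yaw": 0},
    {"travel": [0, 0, -3], "yaw": 0},
    {"travel": [0, 0, -3], "yaw": 0},
    {"travel": [0, 0, -1], "yaw": 0},
    {"travel": [0, 0, 0], "yaw": 0}
  ]
}}

```text
clock: 18.02
tool_pos: [0.4714, -0.2882, 0.301]
tcp_rot: [-0.01, 0.999, 0.044, -0.007]
ft_force: [0.2, 0.1, -0.6]
opening: 0.0565
```

```bash
python3 go.py .468 -.2855 .121 5; python3 - <<'E'
from h import *
B={}
for n,x,y in(("side",225,110),("top",285,140)):
    im,D=vision.read_camera(n); B[n]=cv2.resize(im[y:y+90,x:x+100,::-1],(400,360),interpolation=cv2.INTER_CUBIC)
    P=cloud(n,D).reshape(-1,3);x=P[:,0]
    m=(P[:,2]>.118)&(P[:,2]<.135)&(abs(P[:,1]+.283+(.468-x)*.07)<.014)
    seg=((x>.388)&(x<.411))|((x>.425)&(x<.440))|((x>.497)&(x<.543))|((x>.563)&(x<.605))
    Q=P[m&seg]
    if len(Q)>10: c=np.polyfit(Q[:,0],Q[:,1],1); print(n,len(Q),"yaw",np.degrees(np.arctan(c[0])),"y@.468",np.polyval(c,.468),"z",np.median(Q[:,2]),np.polyfit(Q[:,0],Q[:,2],1)[0])
    h=P[(x>.43)&(x<.51)&(P[:,2]>.134)&(P[:,2]<.145)&(abs(P[:,1]+.283)<.02)]
    if len(h): print("  handle",np.percentile(h,[2,50,98],axis=0).round(4).tolist())
    f0=np.load(f"{n}0.npz"); print("  changed px",[ (p) for p in cv2.connectedComponentsWithStats((np.abs(im.astype(int)-f0["im"]).max(2)>60).astype(np.uint8))[2].tolist() if p[4]>25][1:])
cv2.imwrite("pics/back.png",np.hstack([B["side"],B["top"]]))
E
```

```text
t 18.02 pos [ 0.4714 -0.2882  0.301 ] yaw 5.02 tilt [-0.016  0.02  -1.   ] F [ 0.23  0.11 -0.58] tau [-0.03 -0.01  0.01] open 0.0565
yaw cmd 0.02 travel cm now-axes [-0.06  0.09 18.  ] goal-axes [-0.31 -0.29 18.  ]
side 89 yaw 4.992648667676722 y@.468 -0.28303641954301967 z 0.12708124309762764 0.0046281696788865205
  handle [[0.449, -0.291, 0.1343], [0.4714, -0.2821, 0.1384], [0.4934, -0.274, 0.1412]]
  changed px [[268, 0, 38, 53, 1290], [354, 0, 39, 79, 1535], [447, 0, 15, 46, 359], [476, 30, 36, 10, 110], [467, 39, 45, 9, 242], [275, 41, 26, 44, 540], [456, 128, 14, 6, 34], [430, 139, 29, 45, 360], [465, 139, 30, 16, 156], [463, 149, 6, 33, 52], [466, 148, 29, 48, 724], [499, 183, 13, 24, 131], [186, 237, 8, 19, 45], [200, 242, 7, 13, 39]]
top 78 yaw 5.1032264385436426 y@.468 -0.28320700527454223 z 0.12783254977523445 0.0020503872713078367
  handle [[0.4439, -0.2915, 0.1344], [0.4573, -0.2839, 0.1392], [0.4709, -0.2771, 0.1423]]
  changed px [[345, 107, 104, 252, 13951], [381, 115, 22, 49, 116], [442, 126, 22, 18, 280], [432, 132, 18, 19, 158], [464, 133, 14, 17, 115], [472, 133, 6, 10, 36], [172, 145, 9, 9, 44], [445, 151, 19, 20, 285], [435, 153, 17, 22, 151], [464, 156, 10, 18, 118], [359, 167, 10, 35, 85], [330, 171, 16, 51, 370], [447, 176, 19, 21, 289], [438, 183, 16, 17, 116], [447, 209, 12, 21, 114], [400, 241, 17, 17, 222], [463, 297, 9, 5, 38], [227, 337, 8, 10, 32], [331, 346, 95, 38, 2357], [234, 371, 9, 7, 45], [282, 373, 7, 11, 42]]
```

View pics/back.png

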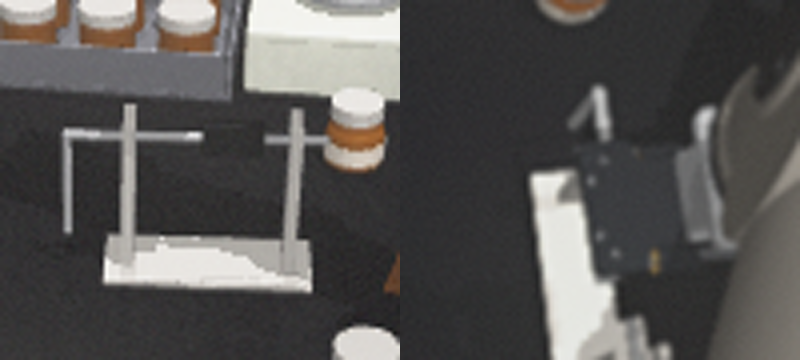

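The rod lies in both forks, with the leg at side crop (68,180), level and released, and the gripper is clear. Handing in.

```bash
python3 -c "
from cell import ticket; print(ticket.finish_job())"
```

```text
the job is handed in; nothing more can be done
None
```

The job is handed in at about 18 s of the 59 s allowed. I took the rod off the white rest, reached over the lid, and drew the slide home. I then pressed it against its stop and laid the rod back on its rest.

**Press:** Over the last second or so of pressing, nearly all row-end wrist readings showed about 7 to 10 N horizontally. One dipped to 4.7 N at 11.7 s, after about 0.8 s unbroken at 6.8 N or more. Earlier in the press the readings were less even:
- A first touch spiked to 12.5 N, and I backed off at once.
- Two readings dipped to about 4 N.
- A vertical component of 5 to 10 N came with the pressing, which I take to be friction on the tab. The total contact force was therefore up to about 13 N in the steady part, and about 16 N by the wrist reading at the first touch. Pure contact at that touch may have been near the 15 N limit, and I could not measure it directly.

**Slide:** Once the rod was clear, the tab's far face measured about 33 mm beyond the lid's mid-plane, which is the end stop. I did not measure it again after laying the rod down, but nothing went near it.

**Rod:** Both views agree that it lies in both forks, level, leg down and pointing the same way. Its yaw is 5.0° against about 5.0° at the start, its sideways shift is about 3 mm, and its height is unchanged.

**Other checks:** The bar stayed at least 20 mm above the lid by computed pose. I did not measure the jars, dish and timer separately. A picture comparison showed large changes only around the arm, its shadow, the slide and the rod. It did not sort out every smaller difference, and the arm hid part of the top view.

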